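# Raise the lever of the arbor press

### The job

The bush is pressed in and the arbor press still has its lever down. With the fingertips under the bar of the lever, push it up gently and steadily past its balance point, so that the counterweight takes over and the lever stays up against its stop with the ram raised off the work. Do not grip the bar, throw it up or touch the counterweight or ram, leave the work on the press and the things around it undisturbed, and finish clear of everything.

Things in the scene. Friction and masses are not known exactly. Their poses are not given: they have to be found in the camera images.
- press: half-ton arbor press, grey enamelled cast iron, bolted down; base 250 x 115 mm, 255 mm high. Origin: on the bench under the middle of the frame. Its x axis runs level from its front (ram side, -x) to its column (+x), z is up; the lever turns beside it on its -y side, which faces the robot, its centre line 38 mm off the head, and points out past the front (-x)
- press_lever (a joint): lever angle, rad: 0 = down on its lower stop (bar slopes 0.70 below level, away from the hub); grows as the bar rises; 0.70 = level; balance point between 0.9 and 1.3; beyond it the counterweight carries the lever by itself to the upper stop at 1.83. Hinge: the press's y axis through lever_hub, damped (under 2 rad/s alone). Lifting at bar_point takes 4 to 5 N at first, then less
- lever_hub (a point): centre of the lever's hub, on the hinge axis, 210 mm above the bench; the hub is a steel cylinder 42 mm in diameter, 30 mm long
- lever_bar: the straight round steel bar of the lever, 16 mm in diameter, with a black ball at its end; the bar is free to reach from 30 to 225 mm from the hub axis. Origin at the hub centre, axes as the press's when the joint is 0
- bar_point (a point): point on the centre line of the bar, 170 mm from the hub axis: a good place to push from beneath (101 mm above the bench when the lever is down)
- lever_ball (a point): centre of the black ball, 38 mm in diameter, at the end of the bar, 245 mm from the hub axis
- counterweight: cast-iron cylinder, 60 mm in diameter and 42 mm long, on a 12 mm rod out of the hub, 94 mm from the hub axis, 120 degrees round from the bar: it stands above the hub while the lever is down and swings back over the column side as the lever rises. Not to be touched. Origin at the hub centre
- ram: square steel ram, 26 x 26 x 220 mm, upright through the press head. It rises 14 mm per rad of the lever. Origin at the centre of its foot; not to be touched
- insert: the work: square steel mould insert, 62 x 62 x 26 mm, with a brass bush 32 mm in diameter standing 16 mm proud, loose on the press table under the ram. Origin at the centre of its underside
- drift: stepped brass drift (round bar) standing on end, 32 mm in diameter, 95 mm high, loose, beyond the lever. Origin at the centre of its foot
- oil_can: blue spray can of oil with a white cap, 52 mm in diameter, 150 mm high, loose, out past the end of the lever. Origin at the centre of its foot
- stone_box: open grey plastic box, 120 x 85 x 45 mm, loose, on the far side of the press. Origin at the centre of its underside
Not all that is in view belongs to the job. Of the things shaped like the stone_box, the grey one is meant. Of the things shaped like the drift, the brass one is meant.

How it is judged:
By the outcome, as a careful person would: the job done as asked, in the order asked, and still so for the second after the job is handed in, with the robot touching nothing.
It also fails if it takes over 48 s, if anything falls off the work surface, if the arm or the gripper's body presses on something with over 40 N, if the wrist force passes 120 N, or if a joint passes its speed limit or range.

### The arm

A 6-joint arm with a two-finger parallel gripper is mounted at the origin on the work surface. World frame = base frame: x ahead of the robot, y to its left, z up, the work surface at z = 0. Lengths are in m, angles in rad, forces in N, time in s.
With the tool pointing down it reaches from about 0.375 to 0.9 m from the base axis. Payload 3.1 kg.
Tool frame: the origin (TCP) lies on the centre line of the jaws, within the pads' length; the fingertips stand 14 mm ahead of it and the grasp point (between the pads) lies 5 mm behind it; y points along the fingers, z is the direction in which the jaws open and shut, and the axes are right-handed (so a half turn about y gives the same grasp; the last joint's range is limited). The gripper opens to 87 mm and grips with 3 to 60 N. Pads are 19 mm wide; open, the fingers measure 117 mm over their backs; the gripper's body (75 mm by 190 mm) begins 51 mm behind the grasp point.
Start: joints at [-1.474, 0.527, 1.433, -0, 1.181, -0.178], TCP at [0.17, -0.602, 0.237] pointing down, gripper open.
Joint ranges: [-3.08, 3.08], [-0.75, 2.2], [0.22, 2.44], [-1.43, 4.57], [0, 2.65], [-2.85, 2.85]. Speed limits (rad/s): [2.79, 2.79, 3.14, 3.14, 3.14, 3.14].

### API

Orientations are given as a unit quaternion [x, y, z, w].
In Python, from rig import robot, vision gives the robot as it stands.
- The arm moves only by the shell command python3 -m crank 'ROWS' [FORCE]. ROWS is JSON, a list of rows, each a list of 7 numbers: the shift along the tool's x, y, z as a fraction of full scale, then the turn, a rotation vector about the tool's x, y, z as a fraction of full scale, then the gripper command: -1 is shut, 1 is fully open, values between are in proportion. In form: [[x, y, z, wx, wy, wz, grip], ...]. A call has 1 to 10 rows; each row is the pose to reach, as a shift and turn from the pose commanded when the call began, along the tool's axes at that moment, turning the shorter way round; what a row does not reach only later rows make up. Full scale, the value 1, is 50 cm for a shift and pi rad for a turn. A row lasts 1/8 s, in which the tool goes at most 62.5 mm and 10.7 degrees, less where a joint would pass 70% of its speed; a pose out of reach is approached as far as the arm can. A call with a number of a shift or a turn outside -1 to 1 is refused whole. A call with a gripper value outside its range is refused whole. The fingers move at their own pace and stop on an object; FORCE is the grip in N (left out, the last holds). Time passes only in rows, so rows that repeat a pose let the fingers close. It gives the time, the measured TCP pose, the force and the opening at its end, in the units of the state.
- robot.get_obs(): the state, without advancing time (a new reading comes with each control period).
- vision.camera(name): name is "side" or "top" or "wrist"; returns the picture (480x640x3 uint8, blue, green, red); there is no depth.
- vision.camera_info(name): a dict with "vfov" (degrees; the focal length in pixels is half the picture's height over the tangent of half this angle, whatever the lens; pixels are square), "cx", "cy" (the principal point, pixels), "world_from_camera" (4x4, takes a point from camera to world coordinates); the wrist camera has in their place "tool_from_camera" (4x4, takes a point from camera to tool coordinates, whose origin is the TCP and whose axes are the tool frame's). Camera axes: x right, y up, looking along -z (the intrinsics and any distortion apply to the point x, -y, -z); pixel columns grow to the right and rows downward; lengths in m; the calibration is good to about 2 mm. A picture is of the moment at which its call begins: read the wrist's pose just before it. camera_info takes no time and is no camera call.
- robot.hand_in(): hands the job in, once; it reports no verdict.
The state is a dict: "time": time; "q": joint angles; "joint_velocities": joint speeds; "joint_torque": joint torques, N m; "position": TCP position; "tool_rot": TCP orientation; "ft_force": force on the tool from outside, world axes, zero at the start; "moment": the same for the moment, N m; "grip_width": finger opening in m.
Only numpy, scipy, OpenCV 4.12 (cv2) and the standard library are available. Lean on these libraries where they do the work, as an engineer would, in place of code of your own. Each camera call takes 0.05 s, during which the arm holds its last target.

## Working session

There is one attempt and no reset: what is moved stays moved. The work goes in short steps, Python scripts to look and compute and a shell command to move; the robot and the scene stay as the last step left them, time stands still between calls to the robot, and variables do not carry over. Pictures are saved under pics/ and viewed, and the job is handed in when it is done.

```bash
ls; mkdir -p pics; python3 - <<'E'
from rig import robot, vision
import cv2
o=robot.get_obs()
for k,v in o.items(): print(k,v)
for n in ("side","top","wrist"):
    cv2.imwrite(f"pics/{n}0.png",vision.camera(n)); print(n,vision.camera_info(n))
E
```

```text
pics
time 0.0
q [-1.47448216e+00  5.28449527e-01  1.43387988e+00 -4.37252566e-05
  1.18139695e+00 -1.78493103e-01]
joint_velocities [-4.91418577e-04  1.23803389e-03  4.68726613e-05  1.07448850e-03
 -1.83624238e-03  1.30765227e-03]
joint_torque [ 8.40511548e-04 -4.40040100e+01 -1.76592261e+01  6.33564382e-02
  5.82059263e-02 -1.63356267e-04]
position [ 0.16955411 -0.60084111  0.23558896]
tool_rot [-0.09684268  0.7011954  -0.69968674  0.09687608]
ft_force [0.26475808 0.29725827 0.59805239]
moment [0.06718405 0.00010798 0.04675759]
grip_width 0.08711825054925944
side {'vfov': 53.734569845442685, 'cx': 315.6534462280645, 'cy': 246.49854373284447, 'world_from_camera': array([[ 0.99897092, -0.03273658,  0.03139148,  0.68913235],
       [ 0.04527088,  0.67746834, -0.73415747, -0.77797455],
       [ 0.00276707,  0.73482308,  0.67825319,  0.75133417],
       [ 0.        ,  0.        ,  0.        ,  1.        ]])}
top {'vfov': 55.46207615696791, 'cx': 312.7097600321481, 'cy': 236.72473307561916, 'world_from_camera': array([[-0.01084687,  0.98002236, -0.19859134,  0.46845985],
       [-0.99993901, -0.0102178 ,  0.00419218, -0.10397655],
       [ 0.00207927,  0.1986247 ,  0.98007342,  1.10389958],
       [ 0.        ,  0.        ,  0.        ,  1.        ]])}
wrist {'vfov': 63.33712830696231, 'cx': 318.8175769360667, 'cy': 241.19103719642774, 'tool_from_camera': array([[ 9.30152569e-04, -9.52785884e-01, -3.03641555e-01,
        -8.37075586e-02],
       [ 2.33206666e-04,  3.03641885e-01, -9.52786204e-01,
        -1.49263290e-01],
       [ 9.99999540e-01,  8.15425301e-04,  5.04629299e-04,
        -2.31074505e-05],
       [ 0.00000000e+00,  0.00000000e+00,  0.00000000e+00,
         1.00000000e+00]])}
```

View pics/side0.png

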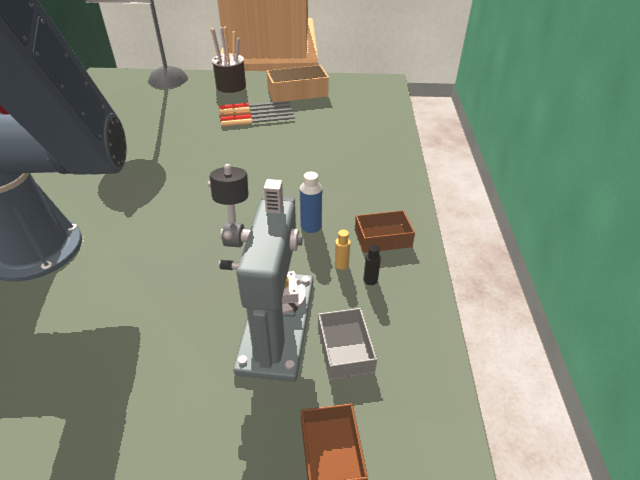

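View pics/top0.png

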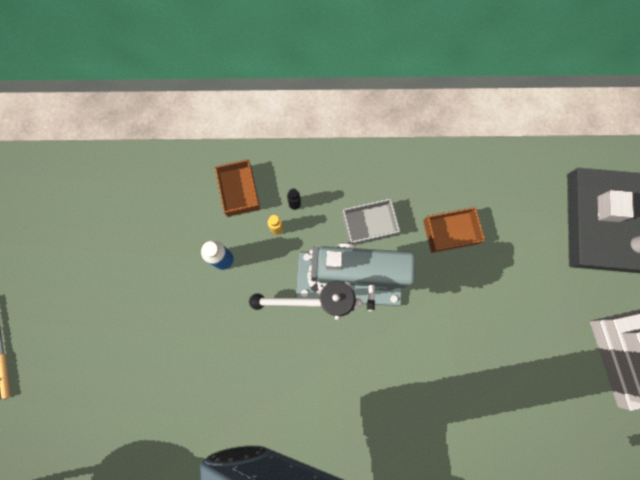

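The side and top views show the press near top px (350,275), with its front towards image left (+y). The ball is at top px (257,301), the counterweight at (338,298), the can at (217,254) and the brass drift at (275,225). Next I'll measure these.

```bash
cat > h.py <<'E'
import numpy as np, cv2
from rig import robot, vision
from scipy.spatial.transform import Rotation as R
def info(n):
    i=vision.camera_info(n); f=240/np.tan(np.radians(i['vfov']/2)); return i,f
def ray(n,px,T=None):
    i,f=info(n); T=i['world_from_camera'] if T is None else T
    d=np.array([(px[0]-i['cx'])/f,-(px[1]-i['cy'])/f,-1.]); return T[:3,3],T[:3,:3]@d
def atz(n,px,z,T=None):
    o,d=ray(n,px,T); return o+d*(z-o[2])/d[2]
def proj(n,P,T=None):
    i,f=info(n); T=i['world_from_camera'] if T is None else T
    c=T[:3,:3].T@(np.asarray(P)-T[:3,3]); return np.array([i['cx']+f*c[0]/-c[2], i['cy']-f*c[1]/-c[2]])
def tri(p):
    A=np.zeros((3,3));b=np.zeros(3)
    for n,px in p:
        o,d=ray(n,px); d=d/np.linalg.norm(d); M=np.eye(3)-np.outer(d,d); A+=M;b+=M@o
    return np.linalg.solve(A,b)
E
python3 - <<'E'
import cv2
a=cv2.imread('pics/top0.png')[185:325,200:425]; cv2.imwrite('pics/topz.png',cv2.resize(a,None,fx=3.5,fy=3.5,interpolation=2))
a=cv2.imread('pics/side0.png')[155:385,190:400]; cv2.imwrite('pics/sidez.png',cv2.resize(a,None,fx=2.6,fy=2.6,interpolation=2))
E
```

```text
(no output)
```

View pics/topz.png

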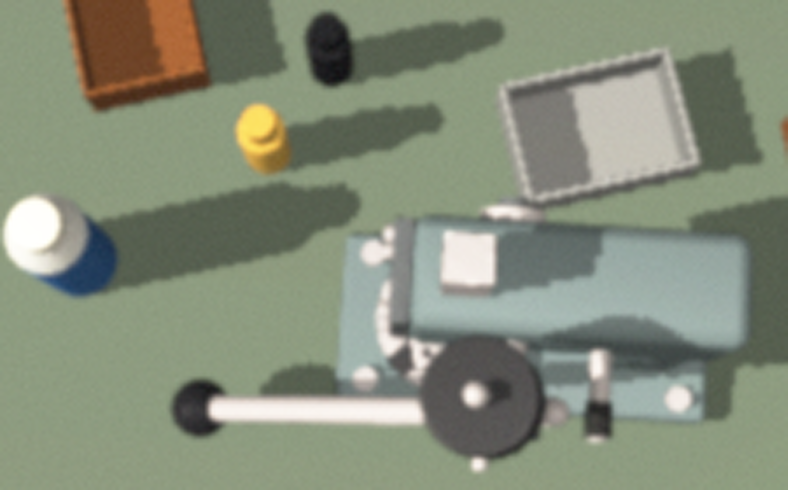

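View pics/sidez.png

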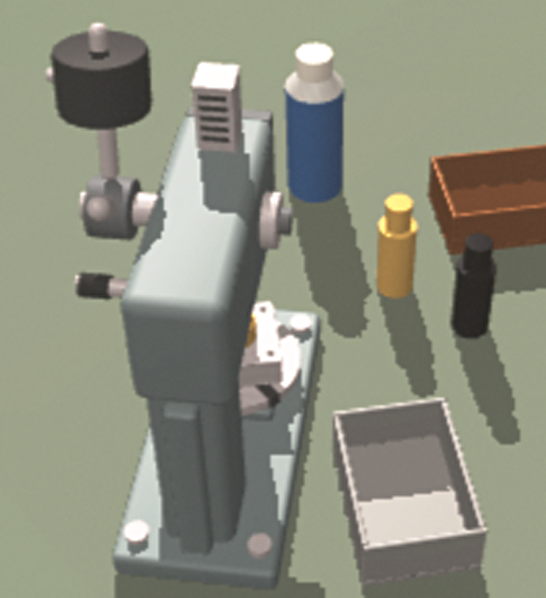

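View pics/wrist0.png

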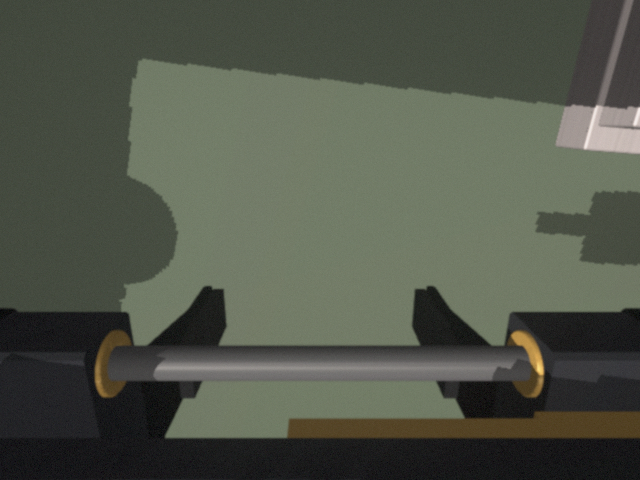

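```bash
python3 - <<'E'
from h import *
t=lambda u,v:(200+u/3.5,185+v/3.5); s=lambda u,v:(190+u/2.6,155+v/2.6)
print('ball',atz('top',t(200,407),.052))
print('bar tip start',atz('top',t(212,410),.068),' far',atz('top',t(420,410),.16))
hub=atz('side',s(110,207),.21); print('hub',hub)
print('cw tri',tri([('top',t(477,395)),('side',s(98,32))]))
print('can cap',tri([('top',t(33,225)),('side',s(314,50))]),atz('top',t(33,225),.15))
print('drift top',atz('top',t(261,118),.095),tri([('top',t(261,118)),('side',s(399,200))]))
for p in [(345,236),(338,388),(703,420)]: print('base',atz('top',t(*p),.018))
E
```

```text
ball [0.53242457 0.02011392 0.052     ]
bar tip start [0.52945618 0.01049132 0.068     ]  far [ 0.52273238 -0.12147476  0.16      ]
hub [ 0.5186387  -0.16869473  0.21      ]
cw tri [ 0.52056531 -0.14548163  0.33201836]
can cap [0.63828459 0.11158833 0.14917713] [0.6368719  0.11108938 0.15      ]
drift top [ 0.71555642 -0.02207555  0.095     ] [ 0.71513816 -0.02223801  0.09744262]
base [ 0.6502367  -0.07413111  0.018     ]
base [ 0.54622805 -0.06891358  0.018     ]
base [ 0.52217794 -0.31454836  0.018     ]
```

```bash
cat >> h.py <<'E'
def tgt(axis_y, axis_z):
    y=np.array(axis_y,float); y/=np.linalg.norm(y); z=np.array(axis_z,float); z-=y*(z@y); z/=np.linalg.norm(z)
    return np.stack([np.cross(y,z),y,z],1)
def cmd(P,Rm,p0,R0):
    d=R0.T@(np.array(P)-p0)/.5; r=R.from_matrix(R0.T@Rm).as_rotvec()/np.pi
    return np.round(np.r_[d,r],4).tolist()
def now():
    o=robot.get_obs(); return o, o['position'], R.from_quat(o['tool_rot']).as_matrix()
E
python3 - <<'E'
from h import *
o,p,R0=now(); print(R0.round(3))
for tilt in (45,):
  for s in (1,-1):
    a=np.radians(tilt); print(s,cmd([.42,0,.30],tgt([np.cos(a),0,-np.sin(a)],[0,s,0]),p,R0))
t=lambda u,v:(200+u/3.5,185+v/3.5)
print(atz('top',t(395,330),.2),atz('top',t(598,430),.15))
E
```

```text
[[-0.962 -0.     0.271]
 [-0.271  0.002 -0.962]
 [-0.    -1.    -0.002]]
1 [-0.8083, -0.1266, -1.0212, 0.3513, -0.8482, -0.0493]
-1 [-0.8083, -0.1266, -1.0212, 0.0348, 0.0827, 0.2484]
[ 0.56551597 -0.10720117  0.2       ] [ 0.510468   -0.22662616  0.15      ]
```

```bash
python3 -m crank '[[-0.4,-0.06,-0.5,0.017,0.04,0.12,-1],[-0.4,-0.06,-0.5,0.017,0.04,0.12,-1],[-0.4,-0.06,-0.5,0.017,0.04,0.12,-1],[-0.4,-0.06,-0.5,0.017,0.04,0.12,-1],[-0.4,-0.06,-0.5,0.017,0.04,0.12,-1],[-0.4,-0.06,-0.5,0.017,0.04,0.12,-1],[-0.4,-0.06,-0.5,0.017,0.04,0.12,-1],[-0.4,-0.06,-0.5,0.017,0.04,0.12,-1]]' 20
python3 - <<'E'
from h import *
o,p,R0=now(); print(o['time'],o['q'].round(3),p,o['ft_force']);print(R0.round(3))
for tilt in (45,):
    a=np.radians(tilt); print(cmd([.42,-.01,.28],tgt([np.cos(a),0,-np.sin(a)],[0,-1,0]),p,R0))
E
```

```text
time: 1.15
position: [0.2942, -0.3088, 0.2667]
tool_rot: [-0.083, -0.691, 0.694, -0.185]
ft_force: [0.0, 0.1, -0.4]
grip_width: 0.0149
1.15 [-1.346  0.159  2.02   0.466  0.953 -0.193] [ 0.29416203 -0.30876335  0.26673002] [ 0.01409293  0.13611606 -0.38968344]
[[-0.918  0.371  0.14 ]
 [-0.142  0.024 -0.99 ]
 [-0.37  -0.928  0.03 ]]
[-0.3255, 0.0829, -0.5552, 0.0167, 0.0431, 0.1284]
```

```bash
python3 -m crank '[[-0.32,0.08,-0.55,0.017,0.043,0.128,-1],[-0.32,0.08,-0.55,0.017,0.043,0.128,-1],[-0.32,0.08,-0.55,0.017,0.043,0.128,-1],[-0.32,0.08,-0.55,0.017,0.043,0.128,-1],[-0.32,0.08,-0.55,0.017,0.043,0.128,-1],[-0.32,0.08,-0.55,0.017,0.043,0.128,-1],[-0.32,0.08,-0.55,0.017,0.043,0.128,-1],[-0.32,0.08,-0.55,0.017,0.043,0.128,-1],[-0.32,0.08,-0.55,0.017,0.043,0.128,-1]]' 20
python3 - <<'E'
from h import *
o,p,R0=now(); print(o['time'],o['q'].round(3),p,o['ft_force']);print(R0.round(3))
for tilt in (45,30):
    a=np.radians(tilt); print(cmd([.42,-.01,.28],tgt([np.cos(a),0,-np.sin(a)],[0,-1,0]),p,R0))
E
```

```text
time: 2.28
position: [0.4175, -0.0133, 0.2808]
tool_rot: [-0.271, -0.653, 0.654, -0.269]
ft_force: [-0.8, 0.2, 0.1]
grip_width: 0.0006
2.275 [-0.61   0.033  2.419  1.563  0.415 -0.448] [ 0.41753602 -0.01325704  0.28080532] [-0.78112105  0.15859132  0.07104912]
[[-0.708  0.706 -0.004]
 [ 0.003 -0.002 -1.   ]
 [-0.706 -0.708 -0.   ]]
[-0.0023, 0.0046, -0.0065, -0.0007, -0.0009, 0.0004]
[-0.0023, 0.0046, -0.0065, -0.0009, -0.0008, 0.0837]
```

```bash
cat > k.py <<'E'
from h import *
from scipy.optimize import least_squares
# q2 pitch from vertical, rot about +y (local); roll about local z
Rz=lambda a:R.from_euler('z',a).as_matrix(); Ry=lambda a:R.from_euler('y',a).as_matrix()
def fk(q,P,s4=1,s6=1):
    d1,a1,L1,ox,L2,Lt=P
    A=Rz(q[0]); p=A@[a1,0,d1]
    A=A@Ry(q[1]); p=p+A@[0,0,L1]
    A=A@Ry(q[2]); p=p+A@[ox,0,L2]
    A=A@Rz(s4*q[3])@Ry(q[4]); p=p+A@[0,0,Lt]
    A=A@Rz(s6*q[5]); return p,A
Q=[[-1.47448,.52845,1.43388,0,1.1814,-.17849],[-1.346,.159,2.02,.466,.953,-.193],[-.61,.033,2.419,1.563,.415,-.448]]
X=[[.16955,-.60084,.23559],[.29416,-.30876,.26673],[.417536,-.013257,.280805]]
AX=[[0,.002,-1],[.371,.024,-.928],[.706,-.002,-.708]]
if __name__=='__main__':
  for s4 in (1,-1):
    f=lambda P:np.concatenate([fk(q,P,s4)[0]-x for q,x in zip(Q,X)])
    r=least_squares(f,[.3,0,.35,0,.35,.25]); print(s4,r.x.round(4),np.abs(r.fun).max())
    for q,a in zip(Q,AX): print(fk(q,r.x,s4)[1][:,2].round(3),a)
E
python3 k.py
```

```text
1 [ 1.1132 -0.1531  0.4353  0.4137  0.7743  0.5601] 0.10963015546823407
[-0.     0.002 -1.   ] [0, 0.002, -1]
[ 0.37   0.024 -0.929] [0.371, 0.024, -0.928]
[ 0.706 -0.002 -0.708] [0.706, -0.002, -0.708]
-1 [-2.2727  0.462   1.0536 -0.797  -0.7688 -0.5212] 0.11301110122429711
[-0.     0.002 -1.   ] [0, 0.002, -1]
[-0.344 -0.139 -0.929] [0.371, 0.024, -0.928]
[ 0.244 -0.663 -0.708] [0.706, -0.002, -0.708]
```

```bash
cat > k2.py <<'E'
from k import *
def fk2(q,P):
    d1,a1,L1,ox,L2,Lt,dy,wx=P
    A=Rz(q[0]); p=A@[a1,dy,d1]
    A=A@Ry(q[1]); p=p+A@[0,0,L1]
    A=A@Ry(q[2]); p=p+A@[ox,0,L2]
    A=A@Rz(q[3])@Ry(q[4]); p=p+A@[wx,0,Lt]
    A=A@Rz(q[5]); return p,A
def fit(Q,X,free,x0=[.3,0,.35,0,.35,.25,.11,0.]):
    x0=np.array(x0)
    def f(v):
        P=x0.copy();P[free]=v;P=P
        return np.r_[np.concatenate([fk2(q,P)[0]-x for q,x in zip(Q,X)]),1e-4*(v-x0[free])]
    r=least_squares(f,x0[free]);P=x0.copy();P[free]=r.x; return P,np.abs(r.fun[:3*len(Q)]).max()
if __name__=='__main__':
  for free in ([0,2,4,5,6],[0,2,4,5,6,7],[0,2,3,4,5,6],[0,1,2,4,5,6],[0,1,2,3,4,5,6],[0,2,3,4,5,6,7],[0,1,2,3,4,5,6,7]):
    print(free,*fit(Q,X,free))
E
python3 k2.py
```

```text
[0, 2, 4, 5, 6] [0.01001079 0.         0.67625961 0.         0.29498477 0.25253226
 0.12097823 0.        ] 0.009826742248197712
[0, 2, 4, 5, 6, 7] [0.00367003 0.         0.67967548 0.         0.30931163 0.24147239
 0.11840281 0.0138139 ] 0.008223237270710726
[0, 2, 3, 4, 5, 6] [0.27257333 0.         0.58862572 0.11324173 0.39097276 0.29148624
 0.1109873  0.        ] 0.00016671365298559504
[0, 1, 2, 4, 5, 6] [ 0.04719546 -0.04464483  0.68686636  0.          0.34050857  0.2765332
  0.11482247  0.        ] 0.007308197943351358
[0, 1, 2, 3, 4, 5, 6] [ 2.72138215e-01 -2.74725505e-04  5.88912590e-01  1.12955376e-01
  3.91010173e-01  2.91535432e-01  1.10974688e-01  0.00000000e+00] 0.00016859757745862902
[0, 2, 3, 4, 5, 6, 7] [ 2.74183004e-01  0.00000000e+00  5.88052968e-01  1.13861256e-01
  3.91106482e-01  2.92001513e-01  1.11003007e-01 -3.77401080e-04] 0.00013867389387917095
[0, 1, 2, 3, 4, 5, 6, 7] [ 0.27339709 -0.00115007  0.58888538  0.11306109  0.39134913  0.29253894
  0.11096029 -0.00062021] 3.949282229692708e-05
```

```bash
cat > ik.py <<'E'
from k2 import *
P0=np.array([.27257,0,.58863,.11324,.39097,.29149,.11099,0])
lo=np.array([-3.08,-.75,.22,-1.43,0,-2.85]);hi=np.array([3.08,2.2,2.44,4.57,2.65,2.85])
# tool axes vs model end frame: model z=tool y. find constant
o,p,R0=None,None,None
def const():
    q=[-.61,.033,2.419,1.563,.415,-.448]; A=fk2(q,P0)[1]
    T=np.array([[-.708,.706,-.004],[.003,-.002,-1],[-.706,-.708,0]]); return np.round(A.T@T)
C=const()
def ik(pos,Rm,q0):
    def f(q):
        p,A=fk2(q,P0); return np.r_[(p-pos)*5,R.from_matrix(Rm.T@A@C).as_rotvec()]
    r=least_squares(f,np.clip(q0,lo+.01,hi-.01),bounds=(lo,hi)); return r.x,np.abs(r.fun).max()
def pts(q):
    A=Rz(q[0]);s=A@[0,.111,.2726];A=A@Ry(q[1]);e=s+A@[0,0,.5886];A=A@Ry(q[2]);e2=e+A@[.1132,0,0];w=e+A@[.1132,0,.391];return e.round(3),e2.round(3),w.round(3)
E
python3 - <<'E'
from ik import *
print(C)
qs=[-.61,.033,2.419,1.563,.415,-.448]
for z in (.07,.30):
 for ph in (20,30,35,40,45,50):
  for psi in (-40,-20,0,20,40):
   a,b=np.radians([ph,psi]); d=np.array([np.cos(a)*np.cos(b),np.cos(a)*np.sin(b),-np.sin(a)])
   Rm=tgt(d,[np.sin(b),-np.cos(b),0])
   best=min((ik(np.array([.53,-.037,z]),Rm,q0) for q0 in (qs,[-.2,.1,2.2,.3,.8,0],[.2,.1,2.2,2.5,.5,-1])),key=lambda t:t[1])
   if best[1]<2e-3: print(z,ph,psi,best[0].round(2),*pts(best[0])[1:])
E
```

```text
[[ 0. -0. -1.]
 [-1. -0. -0.]
 [-0.  1. -0.]]
0.07 20 -40 [ 0.09  1.13  2.25  3.88  1.39 -1.4 ] [0.411 0.147 0.55 ] [0.32  0.139 0.17 ]
0.07 20 -20 [-0.2   1.3   2.43  3.28  1.8  -1.49] [0.485 0.012 0.495] [0.273 0.057 0.17 ]
0.07 20 20 [-0.82  1.23  2.37  2.07  1.42 -1.99] [ 0.389 -0.256  0.521] [ 0.273 -0.131  0.17 ]
0.07 20 40 [-0.88  1.09  2.16  1.6   1.22 -1.68] [ 0.346 -0.244  0.559] [ 0.32  -0.213  0.17 ]
0.07 30 -40 [ 0.04  0.99  2.25  3.85  1.12 -1.5 ] [0.376 0.127 0.605] [0.337 0.125 0.216]
0.07 30 -20 [-0.22  1.11  2.42  3.26  1.43 -1.52] [0.435 0.018 0.579] [0.293 0.049 0.216]
0.07 30 20 [-0.76  1.06  2.36  2.15  1.19 -1.84] [ 0.37  -0.196  0.592] [ 0.293 -0.123  0.216]
0.07 30 40 [-0.82  0.96  2.17  1.61  1.05 -1.56] [ 0.333 -0.196  0.607] [ 0.337 -0.199  0.216]
0.07 35 -40 [ 0.02  0.93  2.24  3.85  0.98 -1.55] [0.356 0.117 0.628] [0.347 0.116 0.237]
0.07 35 -20 [-0.22  1.01  2.39  3.25  1.22 -1.54] [0.404 0.022 0.615] [0.306 0.045 0.237]
0.07 35 0 [-0.51  1.05  2.44  2.71  1.26 -1.74] [ 0.405 -0.101  0.606] [ 0.291 -0.037  0.237]
0.07 35 20 [-0.72  0.97  2.34  2.17  1.0
[... 3193 characters left out ...]
18  2.13 -0.97  0.1   2.62] [0.054 0.101 0.768] [0.336 0.033 0.506]
0.3 45 0 [-0.46  0.16  2.15  1.28  0.33 -0.03] [0.066 0.091 0.77 ] [ 0.324 -0.037  0.506]
0.3 45 20 [-0.63  0.2   2.09  1.14  0.7  -0.27] [0.099 0.065 0.765] [ 0.336 -0.108  0.506]
0.3 45 40 [-0.7   0.27  1.97  0.97  1.   -0.43] [0.139 0.027 0.751] [ 0.372 -0.17   0.506]
0.3 50 -20 [-0.24  0.17  2.06 -0.32  0.22  1.96] [0.055 0.101 0.764] [0.354 0.027 0.523]
0.3 50 0 [-0.44  0.15  2.09  0.85  0.37  0.42] [0.064 0.092 0.765] [ 0.343 -0.037  0.523]
0.3 50 20 [-0.58  0.19  2.04  0.94  0.69 -0.05] [0.095 0.07  0.761] [ 0.354 -0.101  0.523]
0.3 50 40 [-0.66  0.26  1.93  0.86  0.98 -0.29] [0.134 0.037 0.75 ] [ 0.387 -0.157  0.523]
```

```bash
cat > plan.py <<'E'
from ik import *
def Rp(ph,psi=0):
    a,b=np.radians([ph,psi]); return tgt([np.cos(a)*np.cos(b),np.cos(a)*np.sin(b),-np.sin(a)],[np.sin(b),-np.cos(b),0])
if __name__=='__main__':
  q=np.array([-.61,.033,2.419,1.563,.415,-.448])
  B=np.array([.53,-.04,.052]); d=Rp(40)[:,1]
  for n,pos,ph in [('stage',B-.16*d,40),('A',B-.10*d,40),('m',B-.05*d,40),('B',B,40),('u',[.53,-.035,.1],37),('u',[.53,-.025,.15],34),('u',[.53,-.015,.2],30),('u',[.53,-.02,.25],30),('u',[.53,-.03,.3],30),('back',[.45,-.03,.3],30),('back',[.42,-.03,.36],45)]:
    q,e=ik(np.array(pos),Rp(ph),q); print(n,np.round(pos,3),ph,q.round(3),round(e,4),pts(q)[2])
E
python3 plan.py
```

```text
stage [ 0.407 -0.04   0.155] 40 [-0.664  0.433  2.44   2.057  0.487 -1.113] 0.2208 [ 0.259 -0.061  0.4  ]
A [ 0.453 -0.04   0.116] 40 [-0.587  0.671  2.44   2.483  0.703 -1.507] 0.1458 [ 0.282 -0.054  0.339]
m [ 0.492 -0.04   0.084] 40 [-0.542  0.874  2.44   2.651  0.963 -1.67 ] 0.0584 [ 0.291 -0.046  0.285]
B [ 0.53  -0.04   0.052] 40 [-0.497  1.002  2.392  2.719  1.099 -1.705] 0.0 [ 0.307 -0.04   0.239]
u [ 0.53  -0.035  0.1  ] 37 [-0.497  0.898  2.426  2.697  1.088 -1.669] 0.0 [ 0.297 -0.035  0.275]
u [ 0.53  -0.025  0.15 ] 34 [-0.477  0.763  2.44   2.681  1.026 -1.603] 0.0063 [ 0.291 -0.025  0.315]
u [ 0.53  -0.015  0.2  ] 30 [-0.456  0.626  2.44   2.661  0.961 -1.529] 0.0183 [ 0.284 -0.016  0.351]
u [ 0.53 -0.02  0.25] 30 [-0.482  0.449  2.412  2.551  0.805 -1.392] 0.0 [ 0.278 -0.02   0.396]
u [ 0.53 -0.03  0.3 ] 30 [-0.517  0.268  2.343  2.318  0.622 -1.127] 0.0 [ 0.278 -0.03   0.446]
back [ 0.45 -0.03  0.3 ] 30 [-0.687  0.109  2.44   1.952  0.61  -0.889] 0.0715 [ 0.216 -0.034  0.47 ]
back [ 0.42 -0.03  0.36] 45 [-0.679 -0.179  2.246  0.89   0.608  0.261] 0.0 [ 0.214 -0.03   0.566]
```

```bash
cat > col.py <<'E'
from plan import *
hub=np.array([.519,-.1687,.21]); u=np.array([.078,.997,0]); u/=np.linalg.norm(u)
def ld(el): return u*np.cos(el)+np.array([0,0,np.sin(el)])
def lever(th):
    el=th-.7; b=ld(el); w=ld(el+np.radians(120)); out=[]
    s=np.linspace(.03,.235,60); out.append((hub+s[:,None]*b,.008))
    out.append(((hub+.245*b)[None],.019))
    n=np.cross(u,[0,0,1]); out.append((hub+np.linspace(-.004,.004,3)[:,None]*n,.021))
    s=np.linspace(.08,.108,3); c=hub+s[:,None]*w
    out.append((c,.033)); return out
def box(P,c,h): # distance of local points to box
    d=np.abs(P-c)-h; return np.linalg.norm(np.maximum(d,0),axis=1)+np.minimum(d.max(1),0)
bodyc=np.array([0,-.056-.06,0]);bodyh=np.array([.0375,.06,.095])
finc=np.array([0,(.014-.056)/2,0]);finh=np.array([.0095,.035,.015])
def clr(tcp,Rm,th,c,h,which=None):
    m=[]
    for i,(P,r) in enumerate(lever(th)):
        if which is not None and i not in which: continue
        m.append(box((P-tcp)@Rm,c,h).min()-r)
    return np.array(m)
def touch(Rm,th,r,e):
    bp=hub+r*ld(th-.7); t=bp-e*Rm[:,1]; zs=np.linspace(0,-.06,121)
    for z in zs:
        x=t.copy(); x[2]=bp[2]+z-e*Rm[2,1]
        if clr(x,Rm,th,finc,finh,[0])[0]>0: return x
E
python3 - <<'E'
from col import *
for psi in (-40,-30,-20,-10,0,10):
  for ph in (20,25,30,35,40):
   for e in (0,.006):
    Rm=Rp(ph,psi); res=[];ok=True;q=np.array([-.3,.9,2.3,2.8+-psi*.025,1,-1.5]);qm=0
    for th in (0,.35,.7,1.05,1.4):
        x=touch(Rm,th,.17,e); 
        if x is None: ok=False;break
        q,er=ik(x,Rm,q); ok&=er<2e-3; qm=max(qm,q[2])
        res.append((clr(x,Rm,th,bodyc,bodyh).min()*1000).round())
    if ok and qm<2.43: print(psi,ph,e,res,round(qm,3))
E
```

```text
-40 20 0 [np.float64(7.0), np.float64(-3.0), np.float64(-12.0), np.float64(-18.0), np.float64(8.0)] 2.242
-40 20 0.006 [np.float64(13.0), np.float64(3.0), np.float64(-6.0), np.float64(-12.0), np.float64(8.0)] 2.249
-40 25 0 [np.float64(8.0), np.float64(-3.0), np.float64(-13.0), np.float64(-20.0), np.float64(2.0)] 2.246
-40 25 0.006 [np.float64(14.0), np.float64(3.0), np.float64(-7.0), np.float64(-14.0), np.float64(2.0)] 2.254
-40 30 0 [np.float64(9.0), np.float64(-3.0), np.float64(-14.0), np.float64(-22.0), np.float64(-4.0)] 2.244
-40 30 0.006 [np.float64(15.0), np.float64(3.0), np.float64(-8.0), np.float64(-16.0), np.float64(-4.0)] 2.252
-40 35 0 [np.float64(8.0), np.float64(-4.0), np.float64(-16.0), np.float64(-24.0), np.float64(-11.0)] 2.234
-40 35 0.006 [np.float64(14.0), np.float64(2.0), np.float64(-10.0), np.float64(-18.0), np.float64(-11.0)] 2.242
-30 20 0 [np.float64(17.0), np.float64(8.0), np.float64(-1.0), np.float64(-8.0), np.float64(11.0)] 2.354
-30 20 0.006 [np.float64(23.0), np.float64(14.0), np.float64(5.0), np.float64(-2.0), np.float64(13.0)] 2.364
-30 25 0 [np.float6
[... 1410 characters left out ...]
t64(19.0), np.float64(16.0), np.float64(-2.0), np.float64(5.0)] 2.394
-10 40 0.006 [np.float64(19.0), np.float64(24.0), np.float64(22.0), np.float64(4.0), np.float64(5.0)] 2.408
0 40 0 [np.float64(8.0), np.float64(4.0), np.float64(26.0), np.float64(7.0), np.float64(13.0)] 2.398
0 40 0.006 [np.float64(12.0), np.float64(9.0), np.float64(32.0), np.float64(13.0), np.float64(15.0)] 2.412
10 35 0 [np.float64(7.0), np.float64(-7.0), np.float64(14.0), np.float64(23.0), np.float64(22.0)] 2.42
10 40 0 [np.float64(1.0), np.float64(-9.0), np.float64(12.0), np.float64(18.0), np.float64(16.0)] 2.372
10 40 0.006 [np.float64(5.0), np.float64(-4.0), np.float64(18.0), np.float64(23.0), np.float64(22.0)] 2.383
```

```bash
cat > path.py <<'E'
from col import *
W=[]
def add(n,x,ph,psi,th): W.append((n,np.array(x,float),ph,psi,th))
add('cur',[.4175,-.0133,.2808],45,0,0)
add('s1',[.40,-.01,.17],65,-10,0)
add('s2',[.415,-.015,.06],65,-15,0)
xs=touch(Rp(35,-15),0,.17,.003); end=xs+[0,0,-.014]
for f,ph in ((.35,57),(.6,50),(.8,43),(1,35)):
    add('in',np.array([.415,-.015,.06])*(1-f)+end*f,ph,-15,0)
for th,psi,ph,r in ((0,-15,35,.17),(.2,-14,35,.17),(.4,-12,35,.17),(.6,-8,35,.168),(.8,-4,33,.165),(1.0,0,31,.16),(1.2,4,29,.157),(1.4,8,28,.155),(1.5,8,28,.155)):
    add('up',touch(Rp(ph,psi),th,r,.003),ph,psi,th)
x=W[-1][1]; add('b1',x+[-.05,.0,.02],38,4,1.83); add('b2',[.42,-.01,.36],45,0,1.83)
if __name__=='__main__':
  q=np.array([-.61,.033,2.419,1.563,.415,-.448])
  for n,x,ph,psi,th in W:
    Rm=Rp(ph,psi); q,e=ik(x,Rm,q)
    tip=min((x+Rm@(finc+finh*np.array(s)))[2] for s in ((1,1,1),(1,1,-1)))
    bl=min((x+Rm@(bodyc+bodyh*np.array(s)))[2] for s in ((1,1,1),(1,1,-1)))
    print(n,th,x.round(3),ph,psi,'e%.3f'%e,q.round(2),'body',(clr(x,Rm,th,bodyc,bodyh)*1000).round(),'fin',(clr(x,Rm,th,finc,finh)*1000).round()[:3],'low %.3f %.3f'%(tip,bl))
E
python3 path.py
```

```text
cur 0 [ 0.418 -0.013  0.281] 45 0 e0.000 [-0.61  0.03  2.42  1.56  0.42 -0.46] body [188. 284. 164.  94.] fin [159. 222. 154.] low 0.264 0.294
s1 0 [ 0.4  -0.01  0.17] 65 -10 e0.000 [-0.37  0.31  2.36  1.06  0.09  0.33] body [133. 199. 118. 112.] fin [119. 142. 161.] low 0.153 0.205
s2 0 [ 0.415 -0.015  0.06 ] 65 -15 e0.000 [-0.33  0.72  2.42  3.08  0.44 -1.57] body [101. 102. 131. 151.] fin [ 93.  84. 188.] low 0.043 0.095
in 0 [ 0.454 -0.023  0.056] 57 -15 e0.000 [-0.32  0.8   2.42  3.09  0.65 -1.58] body [ 71.  78. 109. 139.] fin [ 55.  49. 170.] low 0.039 0.083
in 0 [ 0.482 -0.029  0.054] 50 -15 e0.000 [-0.31  0.89  2.42  3.1   0.86 -1.58] body [ 50.  62.  98. 135.] fin [ 32.  30. 161.] low 0.037 0.072
in 0 [ 0.504 -0.034  0.051] 43 -15 e0.000 [-0.31  0.99  2.42  3.1   1.09 -1.58] body [ 35.  47.  93. 136.] fin [ 19.  24. 157.] low 0.035 0.062
in 0 [ 0.527 -0.038  0.049] 35 -15 e0.000 [-0.3   1.1   2.42  3.11  1.34 -1.59] body [ 21.  29.  91. 140.] fin [  9.  22. 156.] low 0.033 0.051
up 0 [ 0.527 -0.038  0.063] 35 -15 e0.000 [-0.3   1.06  2.42  3.11  1.3  -1.59] body [ 24.  37. 
[... 762 characters left out ...]
up 1.2 [ 0.527 -0.032  0.256] 29 4 e0.000 [-0.59  0.44  2.41  2.35  0.85 -1.34] body [32. 27. 52. 81.] fin [  0.  67. 106.] low 0.241 0.250
up 1.4 [ 0.526 -0.051  0.274] 28 8 e0.000 [-0.71  0.39  2.38  2.08  0.87 -1.21] body [31. 41. 51. 70.] fin [ 0. 78. 95.] low 0.259 0.267
up 1.5 [ 0.525 -0.061  0.281] 28 8 e0.000 [-0.74  0.37  2.36  2.02  0.86 -1.15] body [30. 47. 57. 69.] fin [ 0. 83. 89.] low 0.266 0.274
b1 1.83 [ 0.475 -0.061  0.301] 38 4 e0.000 [-0.75  0.13  2.34  1.63  0.62 -0.65] body [ 60.  80. 118. 134.] fin [ 47. 106. 103.] low 0.285 0.306
b2 1.83 [ 0.42 -0.01  0.36] 45 0 e0.000 [-0.59 -0.18  2.25  0.85  0.55  0.35] body [112. 101. 217. 240.] fin [104. 105. 195.] low 0.343 0.373
```

```bash
python3 - <<'E'
from path import *
q=np.array([-.61,.033,2.419,1.563,.415,-.448]); o,p,R0=now()
for n,x,ph,psi in (('a',[.45,0,.22],48,-10),('b',[.45,-.0,.17],50,-15),('c',[.44,-.01,.11],57,-15),('s2',[.415,-.015,.06],65,-15)):
    x=np.array(x);q,e=ik(x,Rp(ph,psi),q); print(n,'e%.3f'%e,q.round(2),cmd(x,Rp(ph,psi),p,R0))
E
```

```text
a e0.000 [-0.31  0.28  2.4   2.82  0.29 -1.36] [0.04, 0.1319, -0.0267, 0.0375, 0.0394, -0.0163]
b e0.000 [-0.24  0.46  2.43  3.17  0.44 -1.58] [0.1106, 0.2027, -0.0267, 0.0556, 0.0605, -0.0273]
c e0.000 [-0.29  0.61  2.43  3.11  0.47 -1.56] [0.2095, 0.2735, -0.0066, 0.0519, 0.0639, -0.0659]
s2 e0.000 [-0.33  0.72  2.42  3.08  0.44 -1.57] [0.3155, 0.309, 0.0037, 0.0474, 0.0676, -0.1101]
```

```bash
python3 -m crank '[[0.02,0.066,-0.013,0.019,0.02,-0.008,-1],[0.04,0.132,-0.027,0.0375,0.039,-0.016,-1],[0.04,0.132,-0.027,0.0375,0.039,-0.016,-1],[0.075,0.167,-0.027,0.047,0.05,-0.022,-1],[0.11,0.203,-0.027,0.0555,0.06,-0.027,-1],[0.14,0.225,-0.02,0.054,0.062,-0.04,-1],[0.175,0.25,-0.013,0.053,0.063,-0.053,-1],[0.209,0.273,-0.007,0.052,0.064,-0.066,-1],[0.209,0.273,-0.007,0.052,0.064,-0.066,-1],[0.209,0.273,-0.007,0.052,0.064,-0.066,-1]]' 20
python3 - <<'E'
from path import *
o,p,R0=now(); print(o['time'],o['q'].round(3),p,o['ft_force']);print(R0.round(3))
cv2.imwrite('pics/w1.png',vision.camera('wrist'));cv2.imwrite('pics/s1.png',vision.camera('side'))
for n,x,ph,psi,th in W:
  if n=='in': print(x.round(3),ph,cmd(x,Rp(ph,psi),p,R0))
E
```

```text
time: 3.52
position: [0.4397, -0.0084, 0.1106]
tool_rot: [-0.287, -0.646, 0.698, -0.111]
ft_force: [-1.3, 0.1, 0.1]
grip_width: 0.0006
3.525 [-0.283  0.608  2.423  3.114  0.465 -1.565] [ 0.43972036 -0.00843226  0.11063501] [-1.34576756  0.14290006  0.0597678 ]
[[-0.81   0.527 -0.258]
 [ 0.216 -0.14  -0.966]
 [-0.545 -0.838 -0.   ]]
[ 0.454 -0.023  0.056] 57 [0.0296, 0.1105, 0.0211, 0.0003, 0.0003, -0.0002]
[ 0.482 -0.029  0.054] 50 [-0.0152, 0.1462, 0.0181, 0.0003, 0.0003, 0.0387]
[ 0.504 -0.034  0.051] 43 [-0.0511, 0.1746, 0.0156, 0.0003, 0.0002, 0.0776]
[ 0.527 -0.038  0.049] 35 [-0.087, 0.2031, 0.0131, 0.0003, 0.0002, 0.122]
```

View pics/w1.png

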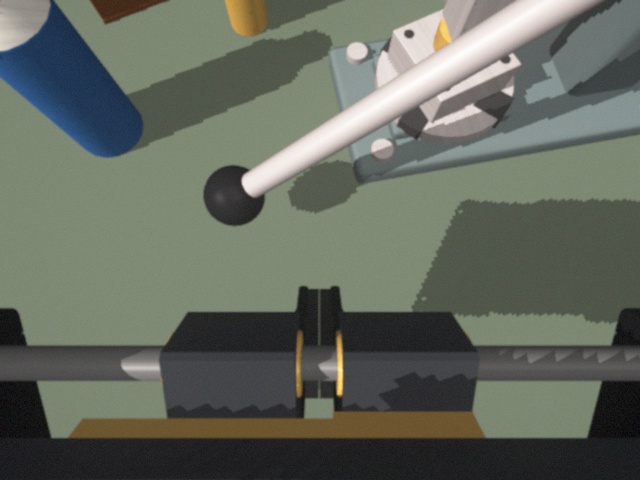

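View pics/s1.png

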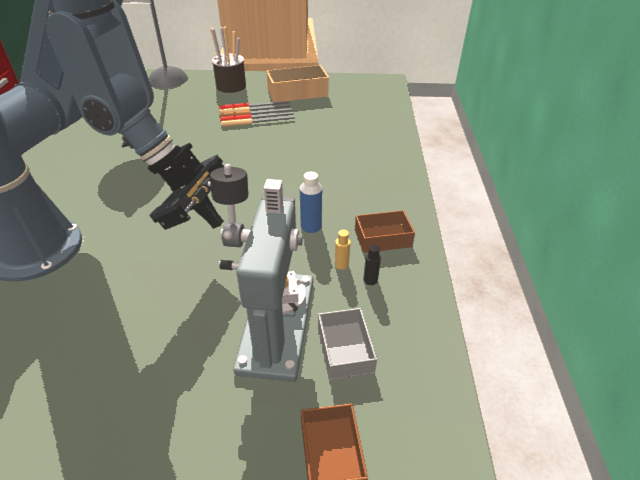

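The wrist picture shows the ball at px (234,195), with the bar running up and right to about (590,0). The closed fingertips are at about (320,290), and the side view shows everything clear. I'll check the bar line against these pixels.

```bash
python3 - <<'E'
from path import *
o,p,R0=now(); T=np.eye(4);T[:3,:3]=R0;T[:3,3]=p; T=T@vision.camera_info('wrist')['tool_from_camera']
b=atz('wrist',(234,195),.052,T); print('ball',b)
for r in (.17,.1,.245): print(r,(hub+r*ld(-.7)).round(4),proj('wrist',hub+r*ld(-.7),T))
# bar centre at pixels: ray intersect lever plane
n=np.cross(u,[0,0,1])
for px in ((345,130),(450,69),(543,17)):
    a,d=ray('wrist',px,T); P=a+d*((hub-a)@n)/(d@n); print(px,P.round(4),((P-hub)@u).round(4), (np.arctan2(P[2]-.21,(P-hub)@u)).round(3))
E
```

```text
ball [0.53367641 0.02287657 0.052     ]
0.17 [ 0.5291 -0.0391  0.1005] [332.65070086 139.07682563]
0.1 [ 0.525  -0.0924  0.1456] [462.44698696  62.17271717]
0.245 [0.5336 0.0181 0.0522] [241.32483903 193.18726433]
(345, 130) [ 0.5287 -0.0452  0.1074] 0.1239 -0.692
(450, 69) [ 0.5253 -0.0882  0.1424] 0.0808 -0.697
(543, 17) [ 0.5231 -0.1167  0.1642] 0.0522 -0.721
```

The bar agrees to within 2–5 mm, so I'll slide in beneath it.

```bash
python3 -m crank '[[0.015,0.055,0.01,0,0,0,-1],[0.03,0.11,0.021,0,0,0,-1],[0.008,0.128,0.02,0,0,0.02,-1],[-0.015,0.146,0.018,0,0,0.039,-1],[-0.033,0.16,0.017,0,0,0.058,-1],[-0.051,0.175,0.016,0,0,0.078,-1],[-0.069,0.189,0.014,0,0,0.1,-1],[-0.087,0.203,0.013,0,0,0.12,-1],[-0.087,0.203,0.013,0,0,0.12,-1]]' 20
python3 - <<'E'
from path import *
o,p,R0=now(); print(o['time'],o['q'].round(3),p,o['ft_force']);print(R0.round(3))
cv2.imwrite('pics/w2.png',vision.camera('wrist'));cv2.imwrite('pics/t2.png',vision.camera('top')[150:350,150:450].repeat(2,0).repeat(2,1))
for n,x,ph,psi,th in W:
  if n=='up': print(th,x.round(3),ph,cmd(x,Rp(ph,psi),p,R0))
E
```

```text
time: 4.75
position: [0.5268, -0.0367, 0.0485]
tool_rot: [-0.402, -0.582, 0.665, -0.241]
ft_force: [0.1, 0.7, -0.2]
grip_width: 0.0005
4.75 [-0.302  1.097  2.41   3.104  1.318 -1.587] [ 0.52682574 -0.03673204  0.04846398] [ 0.12971093  0.65052295 -0.19124271]
[[-0.561  0.788 -0.255]
 [ 0.148 -0.207 -0.967]
 [-0.815 -0.58  -0.   ]]
0 [ 0.527 -0.038  0.063] 35 [-0.0245, -0.0165, 0.0033, 0.0011, 0.0007, 0.0024]
0.2 [ 0.528 -0.019  0.097] 35 [-0.0759, -0.0615, -0.0343, -0.0034, -0.0025, 0.0024]
0.4 [ 0.529 -0.006  0.133] 35 [-0.1323, -0.1074, -0.0602, -0.0125, -0.0089, 0.0024]
0.6 [ 0.53  -0.002  0.171] 35 [-0.1932, -0.1528, -0.0692, -0.0306, -0.0217, 0.0024]
0.8 [ 0.529 -0.005  0.206] 33 [-0.2494, -0.1915, -0.063, -0.0494, -0.0337, 0.0135]
1.0 [ 0.528 -0.016  0.232] 31 [-0.2953, -0.2193, -0.0403, -0.0686, -0.045, 0.0245]
1.2 [ 0.527 -0.032  0.256] 29 [-0.3365, -0.242, -0.0103, -0.0882, -0.0556, 0.0354]
1.4 [ 0.526 -0.051  0.274] 28 [-0.37, -0.2573, 0.0279, -0.1076, -0.0666, 0.0407]
1.5 [ 0.525 -0.061  0.281] 28 [-0.3841, -0.2627, 0.0487, -0.1076, -0.0666, 0.0407]
```

View pics/w2.png

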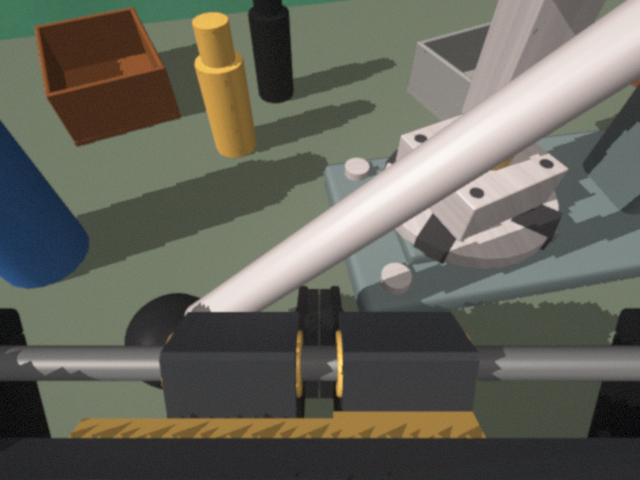

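View pics/t2.png

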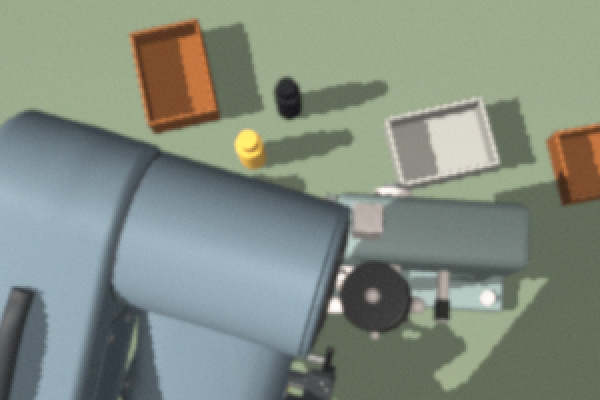

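```bash
python3 - <<'E'
from path import *
o,p,R0=now(); T=np.eye(4);T[:3,:3]=R0;T[:3,3]=p; T=T@vision.camera_info('wrist')['tool_from_camera']
for c in ((-.0095,.014,.0),(-.0095,.014,.015),(-.0095,.014,-.015),(-.0095,0,0)): print(c,proj('wrist',p+R0@np.array(c),T).round(1))
for r in (.225,.17,.15,.1): print(r,proj('wrist',hub+r*ld(-.7),T).round(1))
n=np.cross(u,[0,0,1])
a=cv2.imread('pics/w2.png'); g=cv2.cvtColor(a,6)
for x in (240,320,400,480):
    print(x,[int(v) for v in g[120:310:6,x]])
for px in ((240,288),(320,241),(420,177),(520,114)):
    A,d=ray('wrist',px,T); P=A+d*((hub-A)@n)/(d@n); print(px,P.round(4),np.arctan2(P[2]-.21,(P-hub)@u).round(3))
E
```

```text
(-0.0095, 0.014, 0.0) [318.5 289.6]
(-0.0095, 0.014, 0.015) [351.3 289.6]
(-0.0095, 0.014, -0.015) [285.7 289.6]
(-0.0095, 0, 0) [318.5 303.5]
0.225 [217.1 316.6]
0.17 [323.3 247.9]
0.15 [372.4 216.2]
0.1 [533.1 112.4]
240 [97, 94, 94, 96, 102, 100, 105, 106, 74, 75, 79, 77, 77, 75, 79, 77, 97, 122, 120, 123, 122, 125, 123, 126, 119, 144, 216, 228, 229, 228, 220, 200]
320 [77, 77, 81, 123, 123, 123, 92, 81, 81, 82, 122, 125, 123, 126, 126, 124, 187, 221, 229, 238, 238, 228, 209, 189, 161, 113, 123, 123, 107, 53, 49, 44]
400 [124, 123, 124, 159, 170, 178, 172, 200, 225, 230, 245, 246, 235, 215, 202, 177, 145, 100, 175, 157, 112, 132, 137, 139, 187, 202, 129, 128, 117, 90, 85, 82]
480 [229, 241, 242, 235, 222, 207, 191, 169, 138, 100, 211, 210, 76, 166, 209, 108, 109, 108, 105, 207, 209, 129, 131, 113, 100, 86, 87, 133, 138, 106, 78, 78]
(240, 288) [ 0.5315 -0.009   0.0835] -0.668
(320, 241) [ 0.5292 -0.0379  0.1046] -0.677
(420, 177) [ 0.527  -0.0665  0.1278] -0.676
(520, 114) [ 0.5252 -0.0889  0.1456] -0.678
```

```bash
python3 -m crank '[[-0.008,-0.0055,0.001,0,0,0,-1],[-0.016,-0.011,0.002,0,0,0.001,-1],[-0.024,-0.0165,-0.001,0,0,0.002,-1],[-0.034,-0.026,-0.008,0,0,0.002,-1],[-0.045,-0.036,-0.015,-0.001,-0.001,0.002,-1],[-0.056,-0.045,-0.022,-0.002,-0.0015,0.002,-1],[-0.067,-0.054,-0.029,-0.003,-0.002,0.002,-1],[-0.079,-0.064,-0.036,-0.004,-0.003,0.002,-1],[-0.092,-0.0745,-0.042,-0.006,-0.004,0.002,-1],[-0.105,-0.085,-0.048,-0.008,-0.006,0.002,-1]]' 20
python3 - <<'E'
from path import *
o,p,R0=now(); print(o['time'],o['q'].round(3),p,o['ft_force']);print(R0.round(3))
cv2.imwrite('pics/w3.png',vision.camera('wrist'))
for n,x,ph,psi,th in W:
  if n=='up': print(th,x.round(3),ph,cmd(x,Rp(ph,psi),p,R0))
E
```

```text
time: 6.1
position: [0.5276, -0.0113, 0.1164]
tool_rot: [-0.393, -0.587, 0.66, -0.253]
ft_force: [-4.0, 1.7, -5.8]
grip_width: 0.0002
6.1 [-0.241  0.867  2.425  3.126  1.106 -1.574] [ 0.52756931 -0.01125467  0.11641052] [-3.99048458  1.70507969 -5.84317837]
[[-0.563  0.796 -0.222]
 [ 0.128 -0.182 -0.975]
 [-0.817 -0.577  0.001]]
0 [ 0.527 -0.038  0.063] 35 [0.0809, 0.07, 0.0533, 0.0098, 0.0071, 0.0013]
0.2 [ 0.528 -0.019  0.097] 35 [0.0285, 0.0262, 0.0155, 0.0052, 0.0039, 0.0013]
0.4 [ 0.529 -0.006  0.133] 35 [-0.0285, -0.0188, -0.0104, -0.0038, -0.0025, 0.0013]
0.6 [ 0.53  -0.002  0.171] 35 [-0.0898, -0.0637, -0.0195, -0.022, -0.0153, 0.0013]
0.8 [ 0.529 -0.005  0.206] 33 [-0.146, -0.1025, -0.0132, -0.0407, -0.0274, 0.0124]
1.0 [ 0.528 -0.016  0.232] 31 [-0.1915, -0.1306, 0.0096, -0.0598, -0.0388, 0.0234]
1.2 [ 0.527 -0.032  0.256] 29 [-0.2323, -0.1541, 0.0399, -0.0793, -0.0496, 0.0344]
1.4 [ 0.526 -0.051  0.274] 28 [-0.265, -0.1702, 0.0783, -0.0987, -0.0605, 0.0397]
1.5 [ 0.525 -0.061  0.281] 28 [-0.2787, -0.1762, 0.0992, -0.0987, -0.0605, 0.0397]
```

View pics/w3.png

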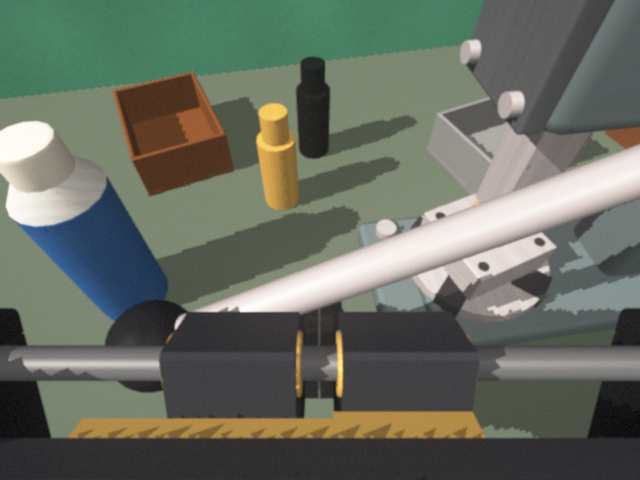

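```bash
python3 -m crank '[[-0.014,-0.009,-0.005,-0.002,-0.001,0.001,-1],[-0.0285,-0.019,-0.01,-0.004,-0.0025,0.001,-1],[-0.044,-0.03,-0.013,-0.008,-0.006,0.001,-1],[-0.059,-0.041,-0.015,-0.013,-0.009,0.001,-1],[-0.074,-0.052,-0.018,-0.017,-0.012,0.001,-1],[-0.09,-0.064,-0.0195,-0.022,-0.015,0.001,-1],[-0.104,-0.0735,-0.018,-0.027,-0.018,0.004,-1],[-0.118,-0.083,-0.0165,-0.031,-0.021,0.007,-1],[-0.132,-0.093,-0.015,-0.036,-0.024,0.0095,-1],[-0.146,-0.1025,-0.013,-0.041,-0.027,0.0125,-1]]' 20
python3 - <<'E'
from path import *
o,p,R0=now(); print(o['time'],o['q'].round(3),p,o['ft_force']);print(R0.round(3))
cv2.imwrite('pics/w4.png',vision.camera('wrist'))
for n,x,ph,psi,th in W:
  if n=='up': print(th,x.round(3),ph,cmd(x,Rp(ph,psi),p,R0))
E
```

```text
time: 7.4
position: [0.5303, -0.0057, 0.2068]
tool_rot: [-0.361, -0.608, 0.632, -0.317]
ft_force: [-2.0, 3.4, -1.6]
grip_width: 0.0007
7.4 [-0.359  0.574  2.422  2.819  0.862 -1.515] [ 0.53034279 -0.00570077  0.20677732] [-1.96556204  3.37370617 -1.63380037]
[[-0.538  0.84  -0.07 ]
 [ 0.038 -0.059 -0.998]
 [-0.842 -0.539 -0.001]]
0 [ 0.527 -0.038  0.063] 35 [0.2432, 0.1527, 0.066, 0.0508, 0.0338, -0.0131]
0.2 [ 0.528 -0.019  0.097] 35 [0.1857, 0.1163, 0.0277, 0.0462, 0.0307, -0.0131]
0.4 [ 0.529 -0.006  0.133] 35 [0.1246, 0.0773, 0.0014, 0.037, 0.0245, -0.0131]
0.6 [ 0.53  -0.002  0.171] 35 [0.0606, 0.0364, -0.0078, 0.0185, 0.0122, -0.0131]
0.8 [ 0.529 -0.005  0.206] 33 [0.0032, -0.0006, -0.0016, 0.0, -0.0002, -0.002]
1.0 [ 0.528 -0.016  0.232] 31 [-0.0417, -0.0297, 0.0214, -0.0188, -0.0119, 0.0091]
1.2 [ 0.527 -0.032  0.256] 29 [-0.081, -0.0552, 0.0519, -0.0381, -0.023, 0.0202]
1.4 [ 0.526 -0.051  0.274] 28 [-0.1112, -0.0749, 0.0907, -0.0575, -0.0339, 0.0256]
1.5 [ 0.525 -0.061  0.281] 28 [-0.1235, -0.0829, 0.1118, -0.0575, -0.0339, 0.0256]
```

View pics/w4.png

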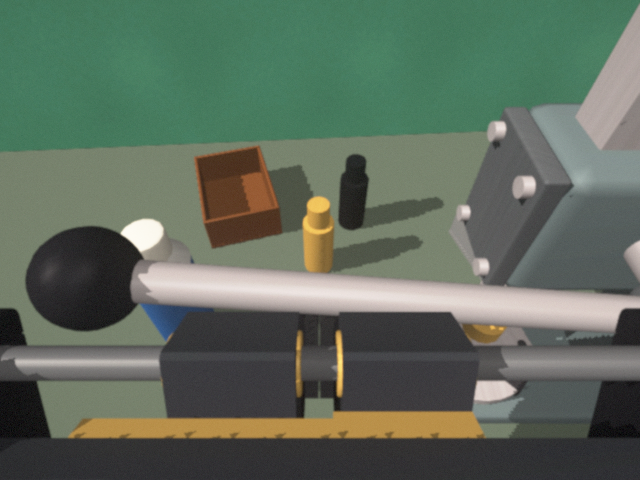

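The bar, from about (140,280) to (640,310), rests on the tips just past level, and the ball at (85,278) is clear. Next I continue upward.

```bash
python3 -m crank '[[-0.01,-0.007,0.005,-0.005,-0.003,0.002,-1],[-0.02,-0.015,0.01,-0.009,-0.006,0.004,-1],[-0.031,-0.022,0.015,-0.014,-0.009,0.006,-1],[-0.042,-0.03,0.021,-0.019,-0.012,0.009,-1],[-0.052,-0.036,0.029,-0.024,-0.015,0.012,-1],[-0.062,-0.042,0.036,-0.029,-0.018,0.014,-1],[-0.071,-0.049,0.044,-0.034,-0.02,0.017,-1],[-0.081,-0.055,0.052,-0.038,-0.023,0.02,-1],[-0.09,-0.06,0.061,-0.043,-0.026,0.021,-1],[-0.098,-0.066,0.071,-0.048,-0.029,0.023,-1]]' 20
python3 - <<'E'
from path import *
o,p,R0=now(); print(o['time'],o['q'].round(3),p,o['ft_force']);print(R0.round(3))
cv2.imwrite('pics/w5.png',vision.camera('wrist'))
for n,x,ph,psi,th in W:
  if th>1.1: print(n,th,x.round(3),ph,cmd(x,Rp(ph,psi),p,R0))
E
```

```text
time: 8.7
position: [0.5275, -0.0419, 0.2667]
tool_rot: [0.33, 0.625, -0.588, 0.394]
ft_force: [0.2, 0.8, 0.0]
grip_width: 0.0004
8.7 [-0.653  0.415  2.392  2.21   0.853 -1.269] [ 0.52745368 -0.04191544  0.26668753] [0.19705189 0.78217566 0.02601441]
[[-0.471  0.876  0.105]
 [-0.051  0.091 -0.995]
 [-0.881 -0.474  0.002]]
up 1.2 [ 0.527 -0.032  0.256] 29 [0.0186, 0.0117, -0.0208, 0.0095, 0.0058, -0.004]
up 1.4 [ 0.526 -0.051  0.274] 28 [-0.0098, -0.0115, 0.0175, -0.01, -0.0048, 0.0016]
up 1.5 [ 0.525 -0.061  0.281] 28 [-0.0209, -0.0219, 0.0383, -0.01, -0.0048, 0.0016]
b1 1.83 [ 0.475 -0.061  0.301] 38 [-0.009, -0.1284, 0.0279, 0.009, 0.0066, -0.0539]
b2 1.83 [ 0.42 -0.01  0.36] 45 [-0.0663, -0.2708, -0.0856, 0.0265, 0.0204, -0.0928]
```

View pics/w5.png

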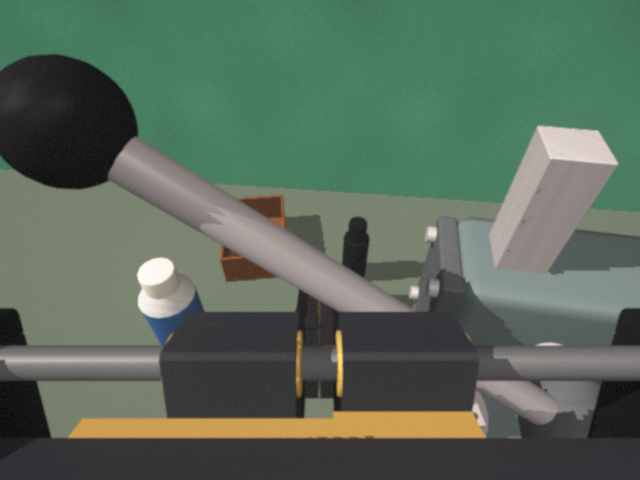

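The contact force has dropped to nothing and the bar is at roughly 1.3 rad. I'll hold briefly to see whether the counterweight is carrying it.

```bash
python3 -m crank '[[-0.002,-0.002,0.003,0,0,0,-1],[-0.004,-0.004,0.006,0,0,0,-1],[-0.004,-0.004,0.006,0,0,0,-1],[-0.004,-0.004,0.006,0,0,0,-1]]' 20
python3 - <<'E'
from path import *
o,p,R0=now(); print(o['time'],o['q'].round(3),p,o['ft_force'])
cv2.imwrite('pics/w6.png',vision.camera('wrist'));cv2.imwrite('pics/s6.png',vision.camera('side'))
E
```

```text
time: 9.25
position: [0.5258, -0.0443, 0.2672]
tool_rot: [0.329, 0.626, -0.589, 0.392]
ft_force: [-0.5, 0.0, -0.0]
grip_width: 0.0005
9.25 [-0.662  0.407  2.39   2.189  0.844 -1.252] [ 0.52583055 -0.04426292  0.26724142] [-0.46607045  0.04556246 -0.04148676]
```

View pics/w6.png

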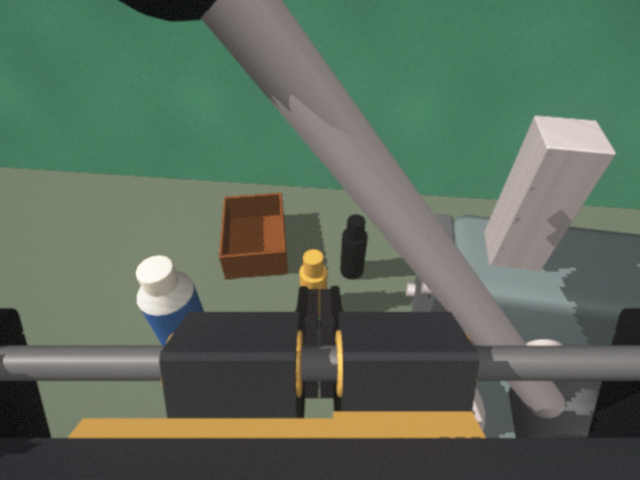

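View pics/s6.png

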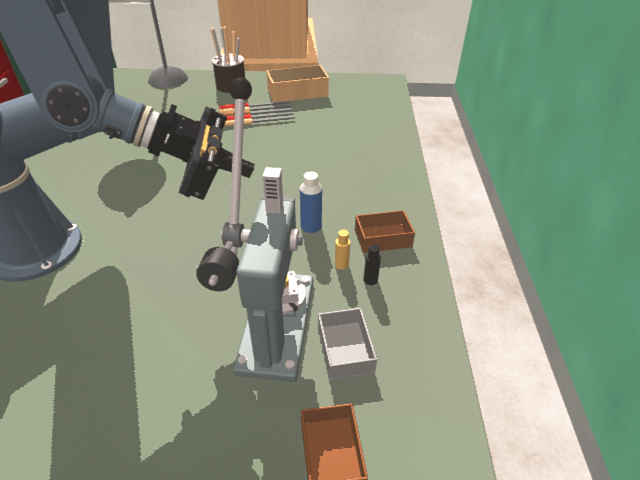

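The lever is swinging up on its own and is off the fingers. I'm retreating towards the robot.

```bash
python3 -m crank '[[-0.001,-0.03,0.005,0.002,0.002,-0.013,-1],[-0.002,-0.06,0.011,0.004,0.003,-0.027,-1],[-0.004,-0.09,0.016,0.007,0.005,-0.04,-1],[-0.005,-0.124,0.022,0.009,0.007,-0.054,-1],[-0.02,-0.16,-0.007,0.014,0.01,-0.064,-1],[-0.034,-0.195,-0.035,0.018,0.014,-0.074,-1],[-0.048,-0.23,-0.064,0.022,0.017,-0.084,-1],[-0.062,-0.267,-0.092,0.026,0.02,-0.093,-1],[-0.062,-0.267,-0.092,0.026,0.02,-0.093,-1],[-0.062,-0.267,-0.092,0.026,0.02,-0.093,-1]]' 20
python3 -m crank '[[0,0,0,0,0,0,-1],[0,0,0,0,0,0,-1],[0,0,0,0,0,0,-1],[0,0,0,0,0,0,-1],[0,0,0,0,0,0,-1],[0,0,0,0,0,0,-1]]' 20
python3 - <<'E'
from path import *
o,p,R0=now(); print(o['time'],o['q'].round(3),p,o['ft_force'])
cv2.imwrite('pics/s7.png',vision.camera('side'));cv2.imwrite('pics/t7.png',vision.camera('top'))
for n in('top','side'):
  print(n,'ball at 1.83',proj(n,hub+.245*ld(1.13)))
E
```

```text
time: 10.6
position: [0.4193, -0.0092, 0.3579]
tool_rot: [0.268, 0.655, -0.654, 0.269]
ft_force: [0.3, -0.5, 1.1]
grip_width: 0.0005
time: 11.35
position: [0.4193, -0.0093, 0.3585]
tool_rot: [0.268, 0.655, -0.654, 0.269]
ft_force: [-0.7, 0.2, -0.2]
grip_width: 0.0005
11.35 [-0.588 -0.182  2.248  0.841  0.552  0.366] [ 0.41929652 -0.00932932  0.35848917] [-0.73563983  0.24646851 -0.15720689]
top ball at 1.83 [284.43450629 288.7658751 ]
side ball at 1.83 [232.82125711  85.33684675]
```

View pics/s7.png

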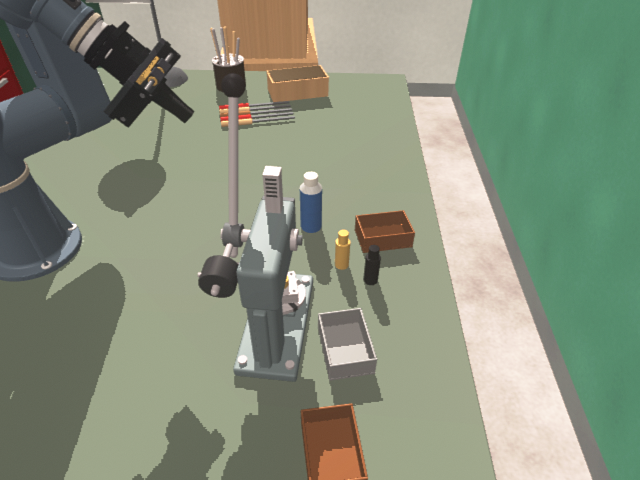

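View pics/t7.png

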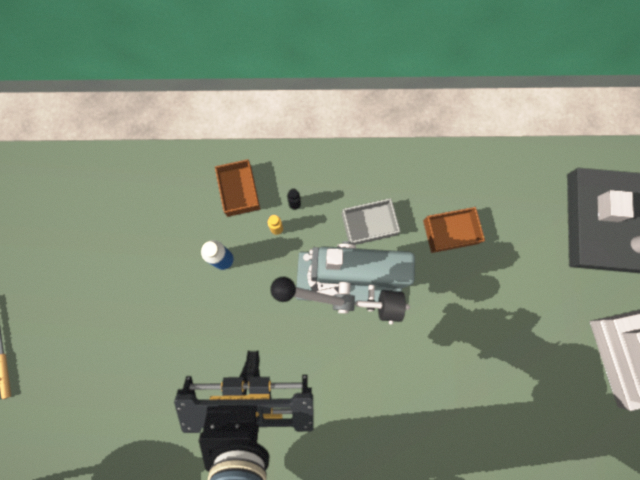

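The ball is at side px (233,85) and top px (284,289), and both match the predicted position at the 1.83 stop. The can, drift, grey box and insert haven't moved, and the gripper is well clear.

```bash
python3 - <<'E'
from rig import robot
print(robot.get_obs()['joint_velocities'].round(4)); print(robot.hand_in())
E
```

```text
[ 0.0015 -0.0005 -0.0007 -0.0013 -0.0007  0.0013]
the job is handed in; nothing more can be done
None
```

The lever is up against its upper stop with the ram raised, and the job was handed in at about 11.5 s of the 48 s limit. I slid the closed fingertips under the bar near bar_point and raised it steadily at about 0.4 rad/s. The highest force I read was about 7 N, at the end of a move. At about 1.3 rad the force fell to zero and the counterweight carried the lever up by itself, after which I drew the arm back towards the robot.

**Last checks:**
- **Lever:** the ball is within about 1 pixel of its predicted position at 1.83 rad in both the side and top pictures.
- **Surroundings:** the insert, drift, can and boxes look unmoved by eye.
- **Arm:** it is still, reads under 1 N (noise), and is roughly 10 cm from the lever by my model.
- **Calibration:** the only disagreement was 2–5 mm between the cameras on where the bar was, which was within the clearance I allowed.

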